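# Wedge the loose tap key shut

### The arm

A 6-joint arm with a two-finger parallel gripper is mounted at the origin on the work surface. World frame = base frame: x ahead of the robot, y to its left, z up, the work surface at z = 0. Lengths are in m, angles in degrees, forces in N, time in s.
With the tool pointing down it reaches from about 0.3 to 0.75 m from the base axis. Payload 8.5 kg.
Tool frame: the origin (TCP) lies on the centre line of the jaws, within the pads' length; the fingertips stand 14 mm ahead of it and the grasp point (between the pads) lies 5 mm behind it; z points along the fingers, x is the direction in which the jaws open and shut, and the axes are right-handed (so a half turn about z gives the same grasp; the last joint's range is limited). The gripper opens to 85 mm and grips with 20 to 120 N. Pads are 22 mm wide; open, the fingers measure 114 mm over their backs; the gripper's body (76 mm by 85 mm) begins 54 mm behind the grasp point. The pads swing forward as they close: fully open they stand 13 mm farther back than shut.
Start: joints at [60.487, 21.807, 74.336, -0, 83.858, -12.336], TCP at [0.162, 0.525, 0.245] pointing down, gripper open.
Joint ranges: [-178.18, 178.18], [-50.72, 133.34], [12.68, 142.11], [-81.47, 261.47], [9.98, 163.14], [-165.26, 165.26]. Speed limits (degrees/s): [136.94, 136.94, 180, 180, 180, 180].

### API

Orientations are given as a 3x3 rotation matrix whose columns are the frame's x, y, z axes.
In Python, from rig import * gives the robot as it stands.
- The arm moves only by the shell command python3 -m crank 'ROWS' [FORCE]. ROWS is JSON, one flat list of numbers, 7 for each row, row after row: the turn, a rotation vector about the world's x, y, z in rad, then the shift along the world's x, y, z in m, then the opening in per cent of the stroke, from 0 (shut) to 100 (fully open). A call has 1 to 20 rows; each row shifts and turns the commanded pose from where the row before left it; what a row does not reach is not made up. A row lasts 1/10 s, in which the tool goes at most 50 mm and 8.59 degrees, less where a joint would pass 70% of its speed; a pose out of reach is approached as far as the arm can. A call is refused whole if a number of a shift passes 0.05 or a number of a turn 0.15, either way. A call with a gripper value outside its range is refused whole. The fingers move at their own pace and stop on an object; FORCE is the grip in N (left out, the last holds). Time passes only in rows, so rows that do not move let the fingers close. It gives the time, the measured TCP pose, the force and the opening at its end, in the units of the state.
- observe(): the state, without advancing time (a new reading comes with each control period).
- get_image(name): name is "scene" or "top" or "wrist"; returns a dict with "frame" (384x512x3 uint8, red, green, blue), "fov_y" (degrees; the focal length in pixels is half the picture's height over the tangent of half this angle, whatever the lens; pixels are square), "cx", "cy" (the principal point, pixels), "world_to_cam" (4x4, takes a point from world to camera coordinates). Camera axes: x right, y up, looking along -z (the intrinsics and any distortion apply to the point x, -y, -z); pixel columns grow to the right and rows downward; lengths in m; the calibration is good to about 2 mm. A picture is of the moment at which its call begins. There is no depth.
- close_job(): hands the job in, once; it reports no verdict.
The state is a dict: "time_s": time; "q": joint angles; "qvel": joint speeds; "joint_efforts": joint torques, N m; "position": TCP position; "tool_rot": TCP orientation; "ft_force": force on the tool from outside, world axes, zero at the start; "wrist_torque": the same for the moment, N m; "grip_width": finger opening in m.
Only numpy, scipy, OpenCV 4.12 (cv2) and the standard library are available. Lean on these libraries where they do the work, as an engineer would, in place of code of your own. Each camera call takes 0.05 s, during which the arm holds its last target. There are 200 camera calls.

### The job

One of the two plug taps on the header box was put back together loosely and stands open: its T-handle key is not across the pipe and sits high. Turn that key shut, its handle square across the pipe, pressing it firmly down all the while you turn so that its taper wedges tight and stays tight when you let go. Do not force it, and leave the neighbouring tap and everything else as they are.

Things in the scene. Friction and masses are not known exactly. Their poses are not given: they have to be found in the camera images.
- tap: the loose plug tap, grey plastic, fixed to the box. Origin: on the upright axis of its barrel, at ledge height. x runs along its level pipe, from the spout towards the box; z up. Barrel 35 mm across, 66 to 122 mm up; pipe 18 mm across, axis 95 mm up; the spout bends down 54 mm before the axis and ends 65 mm up. The box's front is 75 mm behind the axis.
- key: the loose tap's black plastic key: T-handle on a 10 mm stem down into the barrel. Origin: middle of the handle bar, on the barrel's axis, 160 mm above the ledge at the start; x along the bar, z up. Bar 56 mm long (x), 12 mm thick (y), 22 mm high (z). Bar along the pipe (within 35 degrees at the start): open; square across it, either way round: shut. It turns both ways.
- gland_top (a point): top of the six-sided gland nut (31 mm across), where the key's stem enters; 131 mm up, so 18 mm of stem are bare at the start. Seal rings inside drag on the key: about 0.3 N m to turn it and 8 to 10 N to slide it up or down, turning or not; it stays where it is left.
- barrel_mid (a point): middle of the barrel, inside, 95 mm up. Pressed down, the key's taper meets the liner 1 to 7 mm below its start height (differs each time, cannot be seen); from there the liner pushes back with about 7 N per mm, on top of the 8 to 10 N drag. To wedge it tight press with 18 to 20 N to the very end of the turn; over 30 N cracks the barrel.
- header: header box of clear plastic with a black rim, 160 x 360 mm, on two concrete blocks, rim 157 mm above the ledge (fixed). Origin under its middle at ledge height, x from its tap side towards its back. The taps stand 155 mm before the origin, 90 mm to either side; which tap is on which side changes.
- key2_bar (a point): middle of the handle bar of the neighbouring tap, which is alike but shut and tight; 154 mm above the ledge. Not to be touched.
- key2_turn (a joint): turn of the neighbouring tap's key (rad), 0 = shut, as it starts
- bowl: glass bowl under the loose tap's spout, 124 mm across, 50 mm high; origin under its middle. Bystander.
- beaker: clear plastic beaker under the neighbouring tap's spout, 68 mm across, 58 mm high; origin under its middle. Bystander.
- log: black ceramic shrimp log lying on the ledge, 56 mm across, 100 mm long along its x; origin under its middle. Bystander.
- jar: glass jar with a blue twist cap, 68 mm across, 85 mm high; origin under its middle. Bystander.
- dropper: white bottle, 42 mm across, 88 mm high; origin under its middle. Bystander.
- cleaner: black glass-cleaning magnet, 70 x 42 x 29 mm; origin under its middle. Bystander.
- dish: terracotta feeding dish, 60 mm across, 14 mm high; origin under its middle. Bystander.

How it is judged:
By the outcome, as a careful person would: the job done as asked, in the order asked, and still so for the second after the job is handed in, with the robot touching nothing.
It also fails if it takes over 40 s, if anything falls off the work surface, if the arm or the gripper's body presses on something with over 40 N, if the wrist force passes 120 N, or if a joint passes its speed limit or range.

## Working session

There is one attempt and no reset: what is moved stays moved. The work goes in short steps, Python scripts to look and compute and a shell command to move; the robot and the scene stay as the last step left them, time stands still between calls to the robot, and variables do not carry over. Pictures are saved under pics/ and viewed, about 8 in all and at most 12, crops included, and the job is handed in when it is done.

```bash
ls; mkdir -p pics; cat > h.py <<'E'
from rig import *
import numpy as np, cv2
def cam(n):
    d=get_image(n); d['f']=d['frame'].shape[0]/2/np.tan(np.radians(d['fov_y']/2)); return d
def ray(d,u,v):
    W=np.array(d['world_to_cam']);R=W[:3,:3];c=-R.T@W[:3,3]
    return c,R.T@np.array([(u-d['cx'])/d['f'],-(v-d['cy'])/d['f'],-1.])
def onz(d,u,v,z):
    c,r=ray(d,u,v);return c+r*(z-c[2])/r[2]
def proj(d,p):
    W=np.array(d['world_to_cam']);q=W[:3,:3]@np.array(p)+W[:3,3]
    return d['cx']+d['f']*q[0]/-q[2], d['cy']-d['f']*q[1]/-q[2]
def tri(obs):
    A=np.zeros((3,3));b=np.zeros(3)
    for d,u,v in obs:
        c,r=ray(d,u,v);r/=np.linalg.norm(r);P=np.eye(3)-np.outer(r,r);A+=P;b+=P@c
    return np.linalg.solve(A,b)
E
python3 - <<'E'
from h import *
import pickle
D={n:cam(n) for n in('scene','top','wrist')}
pickle.dump(D,open('d0.pkl','wb'))
print({k:v for k,v in observe().items()})
for n,d in D.items():
    cv2.imwrite(f'pics/{n}0.png',d['frame'][:,:,::-1]); print(n,[k for k in d],ray(d,256,192),d['cx'],d['cy'],d['f'])
E
```

```text
pics
{'time_s': 0.15, 'q': array([ 6.04875279e+01,  2.18319930e+01,  7.43715155e+01,  2.33794339e-03,
        8.38588633e+01, -1.23368235e+01]), 'qvel': array([ 0.12831057, -0.17794787, -0.21986374,  0.03247021, -0.00529975,
        0.0314456 ]), 'joint_efforts': array([ 2.00251983e-03, -4.48623633e+01, -2.31346339e+01, -1.30020494e-04,
        3.73895222e-03,  7.68927748e-06]), 'position': array([0.16231505, 0.52528922, 0.24487403]), 'tool_rot': array([[ 2.95305909e-01,  9.55402582e-01, -5.71561967e-04],
       [ 9.55402171e-01, -2.95306337e-01, -9.27361402e-04],
       [-1.05478935e-03, -2.72216242e-04, -9.99999407e-01]]), 'ft_force': array([ 0.43578789, -0.10095601, -1.01091776]), 'wrist_torque': array([-0.01156023, -0.05728058,  0.02228789]), 'grip_width': 0.08545054605980802}
scene ['frame', 'fov_y', 'cx', 'cy', 'world_to_cam', 'f'] (array([0.8963445 , 0.47981828, 0.62401154]), array([-0.4421155 , -0.61652281, -0.65150022])) 257.20130059825243 193.06688995522 368.33978307633066
top ['frame', 'fov_y', 'cx', 'cy', 'world_to_cam', 'f'] (array([ 0.37452005, -0.00771418,  1.04916813]), array([ 0.19700815,  0.00738302, -0.98042408])) 259.2245297642145 195.0396080026874 447.3881648077457
wrist ['frame', 'fov_y', 'cx', 'cy', 'world_to_cam', 'f'] (array([0.08391457, 0.54964404, 0.37396167]), array([ 0.32475183, -0.0749808 , -0.94331555])) 247.54844866613382 185.7321752742442 345.0139674386785
```

View pics/scene0.png

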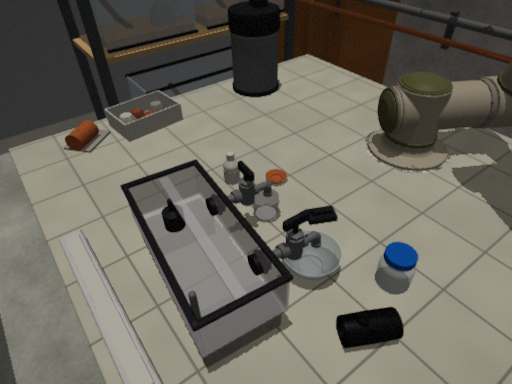

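View pics/top0.png

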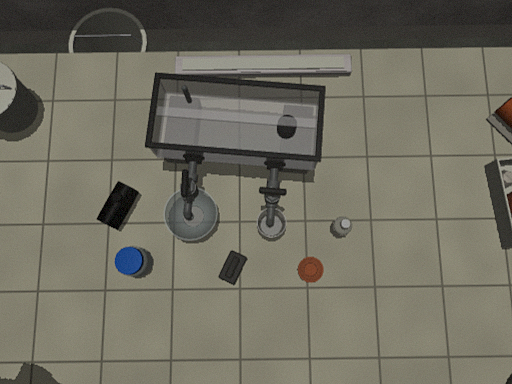

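The header box has two taps. The left one in the top view, over the bowl at about (190,185), has its bar along the pipe, so it is the loose one. The neighbour at (272,191) is square. I'll zoom in next.

```bash
python3 - <<'E'
from h import *
import pickle
D=pickle.load(open('d0.pkl','rb'))
a=D['scene']['frame'][195:275,260:360]; b=D['top']['frame'][145:225,160:260]
im=np.vstack([cv2.resize(a,None,fx=6,fy=6,interpolation=2)[:,:],cv2.resize(b,None,fx=6,fy=6,interpolation=2)])
im=np.hstack([cv2.resize(x,(400,320),interpolation=2) for x in(a,b)])
im=np.clip(im.astype(float)*1.8,0,255).astype(np.uint8)
cv2.imwrite('pics/z.png',im[:,:,::-1])
E
```

```text
(no output)
```

View pics/z.png

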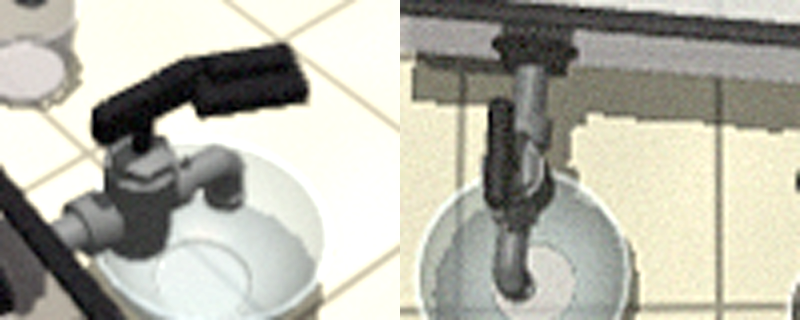

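The crops show the loose bar roughly along the pipe: in top about (184,170)–(185,196), in scene about (285,225)–(308,211), with the cleaner behind its far end. The six-sided gland is visible below. Next come the numbers.

```bash
python3 - <<'E'
from h import *
import pickle
D=pickle.load(open('d0.pkl','rb'));t=D['top'];s=D['scene']
g=t['frame'].max(2)
m=(g<38).astype(np.uint8)
# loose key, neighbour key, rim in top
for nm,(u0,u1,v0,v1) in dict(k1=(176,196,164,202),k2=(255,292,182,198)).items():
    sub=m[v0:v1,u0:u1]; n,l,st,ce=cv2.connectedComponentsWithStats(sub)
    i=1+st[1:,4].argmax(); ys,xs=np.where(l==i)
    pts=np.c_[xs+u0,ys+v0].astype(np.float32); r=cv2.minAreaRect(pts)
    print(nm,st[i],r, [onz(t,*p,.16+.011).round(4) for p in cv2.boxPoints(r)])
# rim
n,l,st,ce=cv2.connectedComponentsWithStats((m[60:180,130:340]))
i=1+st[1:,4].argmax();ys,xs=np.where(l==i);print(st[i],ce[i])
# front rim edge: for columns, lowest rim pixel
cols=np.arange(165,310,5);
e=[]
for c in cols:
    col=g[135:175,c].astype(int); 
    k=np.where(col<45)[0]; 
    # first dark run
    k0=k[0];k1=k0
    while col[k1+1]<45:k1+=1
    e.append((c,135+(k0+k1)/2))
e=np.array(e);print(e.T)
pf=np.polyfit(e[:,0],e[:,1],1);res=e[:,1]-np.polyval(pf,e[:,0]);k=abs(res)<1.5;pf=np.polyfit(e[k,0],e[k,1],1)
A=onz(t,165,np.polyval(pf,165),.157);B=onz(t,310,np.polyval(pf,310),.157);print(A,B,np.degrees(np.arctan2(*(B-A)[[0,1]])))
P=tri([(t,184.8,170.5),(s,306,212)]);print('end1',P);P=tri([(t,184,196),(s,285.5,223)]);print('end2',P)
W=D['wrist'];print(proj(W,onz(t,185,184,.17)),onz(t,185,184,.17))
E
```

```text
k1 [  5   6  15  28 166] ((188.0, 183.5), (27.0, 14.0), 90.0) [array([0.5985, 0.15  , 0.171 ]), array([0.5981, 0.1217, 0.171 ]), array([0.5425, 0.1209, 0.171 ]), array([0.5429, 0.1489, 0.171 ])]
k2 [ 4  7 27  7 60] ((272.10296630859375, 192.1617889404297), (5.565122604370117, 25.97057342529297), 87.27368927001953) [array([ 0.555 , -0.0072,  0.171 ]), array([ 0.5568, -0.0592,  0.171 ]), array([ 0.5454, -0.0594,  0.171 ]), array([ 0.5436, -0.0075,  0.171 ])]
[ 15  13  92  76 485] [38.31134021 38.28659794]
[[165.  170.  175.  180.  185.  190.  195.  200.  205.  210.  215.  220.
  225.  230.  235.  240.  245.  250.  255.  260.  265.  270.  275.  280.
  285.  290.  295.  300.  305. ]
 [144.5 146.  147.  146.  146.  148.5 146.5 147.  147.5 148.  148.5 148.5
  151.  150.  150.  150.5 151.  151.5 152.  152.5 152.5 152.5 153.  135.
  136.  135.5 154.5 155.5 156. ]]
[0.65431833 0.18678331 0.157     ] [ 0.63519056 -0.11370565  0.157     ] -176.35772328129858
end1 [0.57972123 0.1516374  0.19335783]
end2 [0.56394215 0.13652491 0.13880352]
(np.float64(22.696326702117375), np.float64(633.637050334667)) [0.56963118 0.14156623 0.17      ]
```

View pics/wrist0.png

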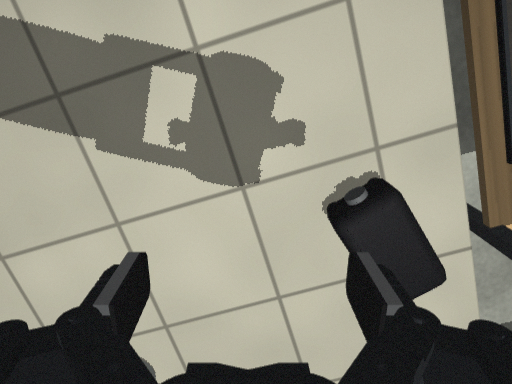

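```bash
python3 -m crank '[0,0,0.015,0.02,-0.019,0.001,60,0,0,0.015,0.02,-0.019,0.001,60,0,0,0.015,0.02,-0.019,0.001,60,0,0,0.015,0.02,-0.019,0.001,60,0,0,0.015,0.02,-0.019,0.001,60,0,0,0.015,0.02,-0.019,0.001,60,0,0,0.015,0.02,-0.019,0.001,60,0,0,0.015,0.02,-0.019,0.001,60,0,0,0.015,0.02,-0.019,0.001,60,0,0,0.015,0.02,-0.019,0.001,60,0,0,0.015,0.02,-0.019,0.001,60,0,0,0.015,0.02,-0.019,0.001,60,0,0,0.015,0.02,-0.019,0.001,60,0,0,0.015,0.02,-0.019,0.001,60,0,0,0.015,0.02,-0.019,0.001,60,0,0,0.015,0.02,-0.019,0.001,60,0,0,0.015,0.02,-0.019,0.001,60,0,0,0.015,0.02,-0.019,0.001,60,0,0,0.015,0.02,-0.019,0.001,60,0,0,0,0,0,0,60]'
python3 - <<'E'
from h import *
import pickle
d=cam('wrist');pickle.dump(d,open('w1.pkl','wb'));cv2.imwrite('pics/w1.png',np.clip(d['frame'][:,:,::-1]*1.5,0,255).astype(np.uint8))
E
```

```text
time_s: 2.15
position: [0.5442, 0.1623, 0.2636]
tool_rot: [[0.018, 1.0, -0.0], [1.0, -0.018, -0.001], [-0.001, -0.0, -1.0]]
ft_force: [-0.1, -0.4, 0.1]
grip_width: 0.0512
```

View pics/w1.png

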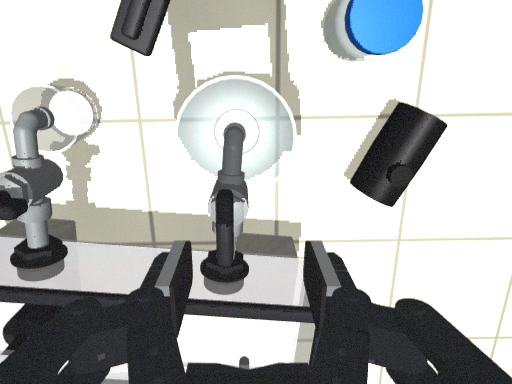

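Wrist view: the open bar runs from about (225,192) to (227,265), nearly along the pipe. Its lower end runs into the dark collar at the box. The gland is pale at (228,207). I'll take a second wrist view, shifted, to measure height.

```bash
python3 -m crank '[0,0,0,0.012,-0.025,0,60,0,0,0,0.012,-0.025,0,60,0,0,0,0,0,0,60]'
python3 - <<'E'
from h import *
import pickle
d=cam('wrist');pickle.dump(d,open('w2.pkl','wb'))
a=pickle.load(open('w1.pkl','rb'))
I=[cv2.resize(a['frame'][170:290,175:275],(400,480),interpolation=2),cv2.resize(d['frame'][130:250,225:325],(400,480),interpolation=2)]
P=onz(a,225,225,.171);print(P,proj(d,P))
u,v=map(int,proj(d,P));u-=50;v-=60;print(u,v)
I[1]=cv2.resize(d['frame'][v:v+120,u:u+100],(400,480),interpolation=2)
cv2.imwrite('pics/w2.png',np.clip(np.hstack(I)[:,:,::-1]*2.5,0,255).astype(np.uint8))
E
```

```text
time_s: 2.5
position: [0.5668, 0.1129, 0.2639]
tool_rot: [[0.017, 1.0, -0.001], [1.0, -0.017, -0.0], [-0.0, -0.001, -1.0]]
ft_force: [-0.4, 0.8, -0.1]
grip_width: 0.0513
[0.56468489 0.14651114 0.171     ] (np.float64(295.9109157015465), np.float64(193.43521295490615))
245 133
```

View pics/w2.png

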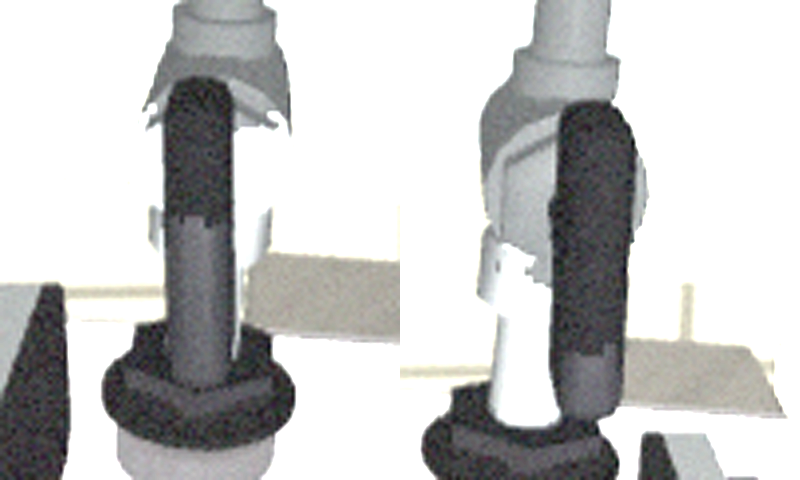

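```bash
python3 - <<'E'
from h import *
import pickle
a,b=[pickle.load(open(f,'rb')) for f in('w1.pkl','w2.pkl')];D=pickle.load(open('d0.pkl','rb'));t=D['top']
print('mid',tri([(a,225,228),(b,293.1,198)]))
# u-only match: use mid lines; ends top
print('far end',tri([(a,225,189.5),(b,294.5,158.5)]),'near end',tri([(a,225.4,266.5),(b,293,237.5)]))
for z in(.16,.165):
  for d,e1,e2 in((a,(225,189.5),(225.4,266.5)),(b,(294.5,158.5),(292,237.5)),(t,(184.5,170),(184.2,197))):
    p,q=onz(d,*e1,z),onz(d,*e2,z);v=p-q
    v=v if v[0]>0 else -v
    print(z,((p+q)/2).round(4),'yaw',np.degrees(np.arctan2(v[1],v[0])).round(1),'len',np.linalg.norm(v).round(4))
# gland centre w1 / w2 , pipe direction
g=tri([(a,175+222/4,170+115/4),(b,245+(570-400)/4,133+190/4)]);print('gland?',g)
# pipe: spout neck and box-collar centre, axis 95 mm: w1
for d,e1,e2 in((a,(175+225/4,170+10/4),(175+200/4,170+460/4)),(b,(245+(570-400)/4,133+20/4),(245+(526-400)/4,133+410/4))):
    p,q=onz(d,*e1,.095),onz(d,*e2,.095);v=q-p;print('pipe',p,q,np.degrees(np.arctan2(v[1],v[0])))
E
```

```text
mid [0.57106643 0.14577926 0.16256739]
far end [0.54321347 0.14663145 0.15746151] near end [0.5984968  0.14545159 0.17023272]
0.16 [0.5734 0.1457 0.16  ] yaw -1.9 len 0.0628
0.16 [0.5733 0.1463 0.16  ] yaw -0.3 len 0.0608
0.16 [0.5731 0.1446 0.16  ] yaw 0.4 len 0.0563
0.165 [0.571  0.1461 0.165 ] yaw -1.9 len 0.0614
0.165 [0.5714 0.1456 0.165 ] yaw -0.3 len 0.0595
0.165 [0.572  0.1438 0.165 ] yaw 0.4 len 0.056
gland? [0.57447086 0.14777046 0.10079634]
pipe [0.54831623 0.14809921 0.095     ] [0.66587144 0.13797413 0.095     ] -4.922763411090818
pipe [0.54062804 0.14871841 0.095     ] [0.63444116 0.14000926 0.095     ] -5.3038565182567
```

```bash
python3 - <<'E'
from h import *
import pickle
a,b=[pickle.load(open(f,'rb')) for f in('w1.pkl','w2.pkl')];t=pickle.load(open('d0.pkl','rb'))['top']
def line(d,v0,v1,us,z,sgn,name):
    g=cv2.GaussianBlur(d['frame'].max(2),(3,3),0).astype(float);pts=[]
    for u in us:
        gr=sgn*np.diff(g[v0:v1,u]);k=gr.argmax();pts.append((u,v0+k+.5))
    pts=np.array(pts,np.float32)
    for _ in range(6):
        pf=np.polyfit(pts[:,0],pts[:,1],1);r=abs(pts[:,1]-np.polyval(pf,pts[:,0]));
        if r.max()<1.2:break
        pts=pts[r<max(1.2,.7*r.max())]
    P=[onz(d,u,np.polyval(pf,u),z) for u in(us[0],us[-1])];v=P[0]-P[1];v=v*np.sign(v[1])
    print(name,len(pts),len(us),'x-axis yaw',np.degrees(np.arctan2(-v[0],v[1])).round(2),P[0].round(4),P[1].round(4))
line(t,138,162,range(165,315,3),.157,-1,'top front outer?')
line(t,138,165,range(165,315,3),.157,1,'top front low edge')
line(t,70,86,range(165,315,3),.157,-1,'back rim up edge')
line(t,76,100,range(165,315,3),.157,1,'back rim low edge')
for d,n in((a,'w1'),(b,'w2')):
    u0,u1=(195,300)
    line(d,255 if n=='w1' else 225,330,list(range(10,140,3))+list(range(195,300,3)),.157,-1,n+' rim upper')
E
```

```text
top front outer? 50 50 x-axis yaw -5.62 [0.6606 0.1869 0.157 ] [ 0.6306 -0.1177  0.157 ]
top front low edge 38 50 x-axis yaw -5.69 [0.6477 0.1866 0.157 ] [ 0.6175 -0.1172  0.157 ]
back rim up edge 31 50 x-axis yaw -6.19 [0.8198 0.1912 0.157 ] [ 0.7856 -0.1233  0.157 ]
back rim low edge 28 50 x-axis yaw 1.31 [0.7989 0.1906 0.157 ] [ 0.8061 -0.124   0.157 ]
w1 rim upper 70 79 x-axis yaw -5.76 [ 0.6209 -0.0278  0.157 ] [0.6441 0.2013 0.157 ]
w2 rim upper 64 79 x-axis yaw -5.75 [ 0.6175 -0.0712  0.157 ] [0.6399 0.1513 0.157 ]
```

```bash
python3 -m crank '[0,0,0,0.003,0.033,0,60,0,0,0,0,0,0,60,0,0,0,0,0,-0.025,60,0,0,0,0,0,-0.025,60,0,0,0,0,0,-0.025,60,0,0,0,0,0,-0.015,50,0,0,0,0,0,-0.01,40,0,0,0,0,0,0,40]'
python3 - <<'E'
from h import *
d=cam('wrist');print(observe()['ft_force'],observe()['wrist_torque']);cv2.imwrite('pics/w3.png',np.clip(d['frame'][:,:,::-1]*2.0,0,255).astype(np.uint8))
E
```

```text
time_s: 3.35
position: [0.5686, 0.148, 0.1634]
tool_rot: [[0.014, 1.0, -0.002], [1.0, -0.014, -0.0], [-0.0, -0.002, -1.0]]
ft_force: [-0.5, -0.2, -0.3]
grip_width: 0.0341
[ 0.17345062 -0.35299187  0.31872781] [ 0.07624305  0.01605425 -0.01597777]
```

View pics/w3.png

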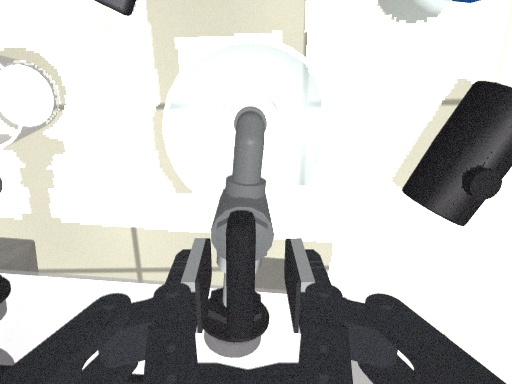

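The bar, centred at u≈240, sits between the pads with their gap centred at u≈248. That puts the tool about 2.5 mm too far towards +y, so I'll shift it and close.

```bash
python3 -m crank '[0,0,0,0.001,-0.0025,0,40,0,0,0,0,0,0,25,0,0,0,0,0,0,10,0,0,0,0,0,0,0,0,0,0,0,0,0,0,0,0,0,0,0,0,0]' 70
python3 -c "
from h import *
o=observe();print(o['ft_force'],o['wrist_torque'],o['position'])"
```

```text
time_s: 4.0
position: [0.5707, 0.1449, 0.1651]
tool_rot: [[0.015, 1.0, 0.001], [1.0, -0.015, -0.0], [-0.0, 0.001, -1.0]]
ft_force: [-1.0, -0.2, 6.0]
grip_width: 0.0106
[-0.99364828 -0.16977158  5.9778453 ] [-0.08475337  0.14033742 -0.25371003] [0.57068671 0.14487776 0.16513168]
```

```bash
python3 -m crank '[0,0,0,0,0,-0.001,0,0,0,0,0,0,-0.001,0,0,0,0,0,0,0,0]'
python3 -m crank '[0,0,0,0,0,-0.001,0,0,0,0,0,0,-0.001,0,0,0,0,0,0,0,0]'
```

```text
time_s: 4.3
position: [0.5707, 0.1449, 0.1634]
tool_rot: [[0.015, 1.0, 0.002], [1.0, -0.015, -0.0], [-0.0, 0.002, -1.0]]
ft_force: [-2.1, -1.0, 7.9]
grip_width: 0.0107
time_s: 4.6
position: [0.5707, 0.1449, 0.1622]
tool_rot: [[0.015, 1.0, 0.002], [1.0, -0.015, -0.0], [-0.0, 0.002, -1.0]]
ft_force: [-3.5, -0.8, 12.5]
grip_width: 0.0109
```

```bash
python3 -m crank '[0,0,0,0,0,-0.001,0,0,0,0,0,0,0,0]'
python3 -m crank '[0,0,0,0,0,-0.001,0,0,0,0,0,0,0,0]'
```

```text
time_s: 4.8
position: [0.5707, 0.1449, 0.1618]
tool_rot: [[0.015, 1.0, 0.003], [1.0, -0.015, -0.0], [-0.0, 0.003, -1.0]]
ft_force: [-6.3, -1.8, 17.2]
grip_width: 0.0105
time_s: 5.0
position: [0.5707, 0.1449, 0.1614]
tool_rot: [[0.015, 1.0, 0.004], [1.0, -0.015, -0.0], [-0.0, 0.004, -1.0]]
ft_force: [-7.9, -1.4, 22.2]
grip_width: 0.0107
```

```bash
python3 -m crank '[0,0,-0.03,-0.001,0,0.0004,0,0,0,-0.06,0,0,0,0,0,0,-0.06,0,0,0,0]'
python3 -c "
from h import *
o=observe();print(o['ft_force'],o['wrist_torque'],o['position'])"
```

```text
time_s: 5.3
position: [0.5707, 0.1451, 0.1614]
tool_rot: [[0.166, 0.986, 0.006], [0.986, -0.166, 0.0], [0.001, 0.006, -1.0]]
ft_force: [-1.2, 0.1, 16.1]
grip_width: 0.0103
[-1.1936253   0.08688821 16.07693924] [-0.04391945  0.27033332  0.32410626] [0.57070583 0.14512063 0.16139882]
```

```bash
python3 -m crank '[0,0,-0.06,0,0,-0.0006,0,0,0,-0.06,0,0,0,0,0,0,-0.06,0,0,0,0,0,0,-0.06,0,0,0,0]'
python3 -c "
from h import *
o=observe();print(o['ft_force'],o['wrist_torque'],o['position'])"
```

```text
time_s: 5.7
position: [0.5708, 0.1455, 0.1614]
tool_rot: [[0.395, 0.919, 0.007], [0.919, -0.395, 0.001], [0.004, 0.006, -1.0]]
ft_force: [-1.9, 1.7, 18.9]
grip_width: 0.0106
[-1.9402974   1.6758214  18.85829776] [0.09933245 0.45133286 0.33292395] [0.57082276 0.14550508 0.16137753]
```

```bash
python3 -m crank '[0,0,-0.06,0,0,-0.0001,0,0,0,-0.06,0,0,0,0,0,0,-0.06,0,0,0,0,0,0,-0.06,0,0,0,0,0,0,-0.06,0,0,0,0]'
python3 -m crank '[0,0,-0.06,0,0,0,0,0,0,-0.06,0,0,0,0,0,0,-0.06,0,0,0,0,0,0,-0.06,0,0,0,0]'
python3 -c "
from h import *
o=observe();print(o['ft_force'],o['wrist_torque'],o['position'])"
```

```text
time_s: 6.2
position: [0.5711, 0.146, 0.1614]
tool_rot: [[0.649, 0.761, 0.008], [0.761, -0.649, 0.002], [0.006, 0.005, -1.0]]
ft_force: [-0.3, 3.6, 19.3]
grip_width: 0.011
time_s: 6.6
position: [0.5714, 0.1462, 0.1614]
tool_rot: [[0.811, 0.585, 0.009], [0.585, -0.811, 0.002], [0.008, 0.003, -1.0]]
ft_force: [0.4, 5.5, 18.7]
grip_width: 0.0104
[ 0.38668028  5.54087815 18.72298907] [0.73775943 0.07449094 0.3347835 ] [0.57140109 0.14623962 0.16139306]
```

```bash
python3 -m crank '[0,0,-0.06,0,0.0005,-0.0001,0,0,0,-0.06,0,0.0005,0,0,0,0,-0.06,0,0,0,0,0,0,-0.06,0,0,0,0]'
python3 -m crank '[0,0,-0.06,0,0.0003,0,0,0,0,-0.06,0,0,0,0,0,0,-0.06,0,0,0,0,0,0,-0.06,0,0,0,0]'
python3 -c "
from h import *
o=observe();print(o['ft_force'],o['wrist_torque'],o['position'])"
```

```text
time_s: 7.0
position: [0.5718, 0.1465, 0.1614]
tool_rot: [[0.927, 0.375, 0.009], [0.375, -0.927, 0.001], [0.009, 0.003, -1.0]]
ft_force: [3.3, 2.1, 18.9]
grip_width: 0.0103
time_s: 7.4
position: [0.5722, 0.1466, 0.1614]
tool_rot: [[0.99, 0.144, 0.01], [0.144, -0.99, 0.001], [0.01, 0.001, -1.0]]
ft_force: [6.0, 1.2, 16.4]
grip_width: 0.011
[ 5.9876321   1.16130907 16.41411852] [ 0.22143303 -0.65383047  0.32376033] [0.57216381 0.14662837 0.16138791]
```

```bash
python3 -m crank '[0,0,-0.06,0.0007,0,-0.0005,0,0,0,-0.06,0.0005,0,0,0,0,0,-0.04,0,0,0,0]'
python3 -c "
from h import *
o=observe();print(o['ft_force'],o['wrist_torque'],o['tool_rot'][:2,0])
import time
"
```

```text
time_s: 7.7
position: [0.5726, 0.1467, 0.1613]
tool_rot: [[1.0, -0.015, 0.009], [-0.015, -1.0, 0.001], [0.009, -0.001, -1.0]]
ft_force: [-1.0, 0.7, 22.5]
grip_width: 0.0107
[-1.01203333  0.68623918 22.45281076] [0.16816316 0.21266155 0.34048904] [ 0.99984801 -0.01516933]
```

```bash
python3 -m crank '[0,0,-0.045,-0.0002,0,0.0004,0,0,0,-0.04,0,0,0,0]'
python3 -c "
from h import *
o=observe();print(o['ft_force'],o['wrist_torque'],o['tool_rot'][:2,0],o['position'])
d=cam('top');cv2.imwrite('pics/t2.png',cv2.resize(np.clip(d['frame'][130:230,150:310,::-1]*2.0,0,255).astype(np.uint8),None,fx=5,fy=5,interpolation=2))
o=observe();print(o['ft_force'],o['wrist_torque'],o['tool_rot'][:2,0])
"
```

```text
time_s: 7.9
position: [0.5727, 0.1466, 0.1614]
tool_rot: [[0.995, -0.1, 0.009], [-0.1, -0.995, 0.001], [0.009, -0.002, -1.0]]
ft_force: [0.5, 1.5, 19.1]
grip_width: 0.0108
[ 0.46549504  1.49724144 19.0644448 ] [ 0.15781255 -0.10865813  0.30162859] [ 0.99497707 -0.09968433] [0.57271011 0.14663451 0.16139737]
[ 2.96771669  2.15865135 18.40373475] [ 0.14269245 -0.45797016  0.24503105] [ 0.99477095 -0.10174268]
```

View pics/t2.png

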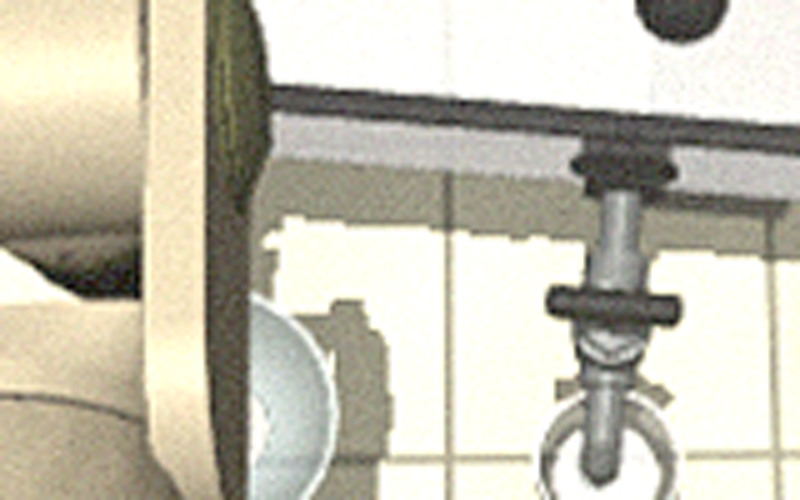

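```bash
python3 -m crank '[0,0,-0.01,0.0002,0,-0.0002,0,0,0,0,0,0,0,0]'
python3 -m crank '[0,0,0,0,0,0,20,0,0,0,0,0,0,40,0,0,0,0,0,0,40]'
```

```text
time_s: 8.15
position: [0.5727, 0.1466, 0.1614]
tool_rot: [[0.994, -0.108, 0.009], [-0.108, -0.994, 0.001], [0.009, -0.002, -1.0]]
ft_force: [1.4, 1.7, 20.9]
grip_width: 0.0105
time_s: 8.45
position: [0.5703, 0.1462, 0.1571]
tool_rot: [[0.994, -0.109, -0.001], [-0.109, -0.994, -0.0], [-0.001, 0.0, -1.0]]
ft_force: [0.1, 0.7, -0.2]
grip_width: 0.034
```

```bash
python3 -m crank '[0,0,0,0,0,0.02,40,0,0,0,0,0,0.025,40,0,0,0,0,0,0.03,40,0,0,0,0,0,0.03,40,0,0,0,0,0,0.02,40,0,0,0,0,0,0,40]'
python3 - <<'E'
from h import *
import pickle
d=cam('wrist');pickle.dump(d,open('w4.pkl','wb'))
u,v=proj(d,[.570,.146,.165]);print(u,v)
cv2.imwrite('pics/w4.png',np.clip(d['frame'][:,:,::-1]*2.0,0,255).astype(np.uint8))
E
```

```text
time_s: 9.05
position: [0.5713, 0.1463, 0.285]
tool_rot: [[0.994, -0.109, 0.005], [-0.109, -0.994, 0.0], [0.005, -0.001, -1.0]]
ft_force: [0.0, 0.1, -0.1]
grip_width: 0.0341
246.49374379513065 184.82968876716907
```

View pics/w4.png

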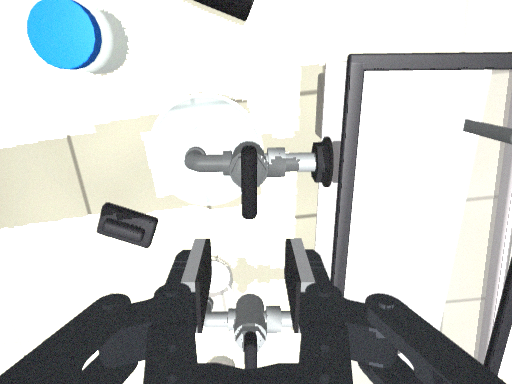

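The bar now stands across the pipe, from (250,147) to (249,218). I'll measure its angle against the rim and its height.

```bash
python3 -m crank '[0,0,0,0.025,0.02,0,40,0,0,0,0.025,0.02,0,40,0,0,0,0,0,0,40]' >/dev/null
python3 - <<'E'
from h import *
import pickle
d=pickle.load(open('w4.pkl','rb'));e=cam('wrist')
def bar(d,c):
    u,v=map(int,proj(d,c));m=(d['frame'][v-60:v+60,u-45:u+45].max(2)<30).astype(np.uint8)
    n,l,st,_=cv2.connectedComponentsWithStats(m);i=l[60,45] or 1+st[1:,4].argmax()
    ys,xs=np.where(l==i);P=[]
    y0,y1=ys.min(),ys.max()
    for y in range(y0+6,y1-5):
        x=xs[ys==y];P.append((x.mean()+u-45,y+v-60))
    P=np.array(P);pf=np.polyfit(P[:,1],P[:,0],1);f=lambda v:np.polyval(pf,v)
    a,b=onz(d,f(P[0,1]),P[0,1],.16),onz(d,f(P[-1,1]),P[-1,1],.16);w=a-b
    vm=(y0+y1)/2+v-60
    print('bar',st[i],np.degrees(np.arctan2(-w[0],w[1])).round(2)); return f(vm),vm
p,q=bar(d,[.571,.146,.165]),bar(e,[.571,.146,.165]);print(p,q,'mid',tri([(d,*p),(e,*q)]))
g=cv2.GaussianBlur(d['frame'].max(2),(3,3),0).astype(float)
P=[]
for v in list(range(80,135,3))+list(range(190,225,3)):
    k=np.diff(g[v,325:375]).argmin();P.append((325+k+.5,v))
P=np.array(P);pf=np.polyfit(P[:,1],P[:,0],1);r=P[:,0]-np.polyval(pf,P[:,1]);k=abs(r)<1.5;pf=np.polyfit(P[k,1],P[k,0],1)
a,b=[onz(d,np.polyval(pf,v),v,.157) for v in(80,225)];w=a-b;print('rim',k.sum(),len(k),np.degrees(np.arctan2(-w[0],w[1])))
cv2.imwrite('pics/w5.png',np.clip(e['frame'][:,:,::-1]*2.0,0,255).astype(np.uint8))
E
```

```text
bar [ 39  22  16  73 709] -5.64
bar [ 30  22  28  56 622] -19.04
(np.float64(249.64232643494933), np.float64(182.0)) (np.float64(190.83239725960308), np.float64(232.5)) mid [0.57069367 0.14624443 0.15160518]
rim 31 31 -5.668878279561688
```

View pics/w5.png

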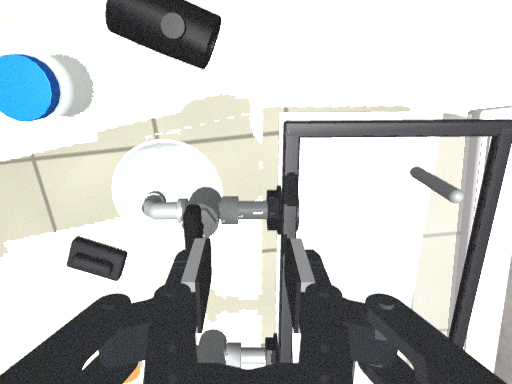

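The finger hides half the bar here, which explains the bad second mask. I'll take one cleaner second view for height.

```bash
python3 -m crank '[0,0,0,-0.035,-0.025,0.01,40,0,0,0,-0.035,-0.025,0.01,40,0,0,0,-0.025,-0.01,0.01,40,0,0,0,0,0,0,40,0,0,0,0,0,0,40]'
python3 - <<'E'
from h import *
import pickle
d=pickle.load(open('w4.pkl','rb'));e=cam('wrist')
def bar(d):
    u,v=map(int,proj(d,[.571,.146,.16]));m=(d['frame'][v-60:v+60,u-30:u+30].max(2)<30).astype(np.uint8)
    n,l,st,_=cv2.connectedComponentsWithStats(m);i=1+st[1:,4].argmax();ys,xs=np.where(l==i)
    r=cv2.minAreaRect(np.c_[xs+u-30,ys+v-60].astype(np.float32));print(st[i],r);return r[0]
p,q=bar(d),bar(e);print(tri([(d,*p),(e,*q)]))
E
```

```text
time_s: 9.95
position: [0.5251, 0.1259, 0.3123]
tool_rot: [[0.994, -0.109, -0.0], [-0.109, -0.994, 0.0], [-0.0, -0.0, -1.0]]
ft_force: [-0.2, 1.1, -0.7]
grip_width: 0.034
[ 24  24  16  73 709] ((248.5, 182.0), (72.0, 15.0), 90.0)
[ 22  27  16  68 230] ((300.5, 143.5), (67.0, 15.0), 90.0)
[0.57134569 0.14403647 0.15203093]
```

```bash
python3 -c "
from rig import *
print(close_job())"
```

```text
the job is handed in; nothing more can be done
None
```

The loose tap's key, the one over the bowl, is turned shut and pressed down. I turned it about 95° clockwise, then released it and moved the arm clear. The job was handed in at about 10 s.

**Pressing force:** I aimed for 18–20 N throughout, but the readings strayed from 16 to 22.5 N. At the end of the turn it read 18.4–19.1 N. A last small press just before release read 20.9 N, slightly over the band. Nothing came near 30 N.

**Squareness:** the bar measures −5.64° against −5.67° for the box rim, so it is square across the pipe to within my measuring error.

**Height:** while gripped, the key went down about 4 mm. Afterwards I measured the bar's middle at about 152 mm, down from about 162 mm before. That measurement is only good to a few mm, but the key has clearly not sprung back up.

**Failed or disagreeing checks:**
- One later wrist view gave a bar angle of −19°. A finger was hiding half the bar, so I threw it out.
- The view for the final height check also had a poor outline of the bar.
- I could not test directly that the taper is wedged tight.

The bowl, jar, log and cleaner looked undisturbed in the last pictures. I did not measure any bystander or the neighbouring tap again, but no move went near that tap.

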